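# Set the spacer block in the casting stand and hold the tile against it

### The job

On the casting stand, swing the red-knobbed keeper lever off the gap and into the notch marked green. Then take the blue spacer block from its holder and stand it upright, fully down, in the gap behind the white tile, at the recess of the black rail, the only place where the gap is wide enough. Let go of the block, push the tile by its orange pad until it lies flush and firm against the block, and finish while still holding it pressed there; leave the lever in its notch and the small vials and the white jar standing where they are.

Things in the scene. Friction and masses are not known exactly. Their poses are not given: they have to be found in the camera images.
- stand: Grey casting stand, fixed, 260 mm long (y), 150 mm deep (x), with aluminium back wall. Origin: underside centre of the main base, on the table. x points from tile to back wall (roughly away from the robot), z up. The gap runs along y, from the tile's rear face (x = 0 unpushed) to the rail; its floor is 12 mm, the tops of tile and rail 58 mm above the table.
- rail: Black rail, 170 mm long, 46 mm high, fixed at the back of the gap, up to 18 mm left or right of the stand's middle. In its middle a recess 52 mm long (y) between yellow stripes: there the gap is 22 mm wide, x = 0 to 22 mm; elsewhere 10 mm. Origin: middle of the recess along y, on the gap floor, at x of the unpushed tile's rear face; axes as the stand's.
- tile: White ceramic tile, 206 mm long, 8 mm thick, upright, guided in the stand: slides only along the stand's +x, at most 9.5 mm. A weak spring (250 N/m) pushes it back when let go. Origin: foot of the middle of its rear face, on the gap floor; axes as the stand's. With the block seated against the rail it meets the block after 8 mm.
- push_pad (a point): Middle of the front face of the orange push pad, 40 mm wide, 32 mm high, 21 to 53 mm above the table, 39 mm in front of the tile's front face. Push it towards the stand's +x. It sits on the tile by a cushion spring (3 N preload, then 1.5 N per mm, 8 mm travel): the tile moves first, 8 mm to the block, then the pad sinks in; a few mm of sinking presses firmly. Axes as the stand's.
- lever (a joint): Keeper lever: a flat steel bar, swinging level about an upright pivot at the left end of the stand (seen from the robot). 0: lies over the gap along the stand's -y; grows (counter-clockwise from above) as it swings to the back, up to 1.5 rad. The notch marked green is at 1.25 rad; the unmarked notch at 0.85 is not wanted. It has friction and stays where it is left; no click is felt.
- lever_knob (a point): Middle of the lever's red upright knob, a cylinder 18 mm across and 28 mm high, 125 mm from the pivot axis; its top is 106 mm above the table. The bar below it (its top 72 mm above the table) runs on 33 mm beyond the knob.
- pivot (a point): Point on the lever's upright pivot axis, at about the knob's height. Axes as the stand's.
- notch (a point): Where the middle of the knob stands, about, when the lever is in the notch marked green (a green block on the steel quadrant behind the left end of the stand). Axes as the stand's.
- holder: Grey holder, 70 x 90 mm, fixed on the table, with an upright slot in which the spacer block stands; origin at its underside centre. Its top is 36 mm high, the slot floor 8 mm above the table.
- spacer_mid (a point): Centre of the blue spacer block, a plain slab 14 mm thick (its x), 40 mm wide (its y), 90 mm high (its z), about 70 g; it stands upright in the holder with 2 to 3 mm play, 28 mm deep. Grip its top by the 40 mm width. It may stand in the recess either way round.
- vial_red: Small vial with red cap, 25 mm across, 48 mm high, standing; bystander. Origin at its underside.
- vial_black: Small vial with black cap, 25 mm across, 48 mm high, standing; bystander. Origin at its underside.
- jar_white: White jar, 48 mm across, 62 mm high, standing; bystander. Origin at its underside.
- spacer: The same blue spacer block; origin at its underside centre.
Not all that is in view belongs to the job. Several things have the shape of the spacer; the one meant has the colours described above.

How it is judged:
By the outcome, as a careful person would: the job done as asked, in the order asked, and still so for the second after the job is handed in, while the arm keeps its last pose, push and grip.
It also fails if it takes over 72 s, if anything falls off the work surface, if the arm or the gripper's body presses on something with over 40 N, if the wrist force passes 120 N, or if a joint passes its speed limit or range.

### The arm

A 7-joint arm with a two-finger parallel gripper is mounted at the origin on a cart in front of the work surface, level with it; the furniture and walls round the work are solid. World frame = base frame: x ahead of the robot, y to its left, z up, the work surface at z = 0. Lengths are in m, angles in degrees, forces in N, time in s.
With the tool pointing down it reaches from about 0.425 to 0.875 m from the base axis. Payload 4.7 kg.
Tool frame: the origin (TCP) lies at the very end of the fingers, on their centre line; the grasp point (between the pads) lies env.hold_point_z behind it (env.hold_point_z is the distance from the TCP to the grasp point, in m); z points along the fingers, y is the line along which they close (so a half turn about z gives the same grasp; the last joint's range is limited). The gripper opens to 87 mm and grips with 3 to 60 N. Pads are 19 mm wide; open, the fingers measure 117 mm over their backs; the gripper's body (75 mm by 190 mm) begins 51 mm behind the grasp point.
Start: joints at [-76.255, 18.392, -4.016, 83.108, 1.295, 78.541, -3.26], TCP at [0.146, 0.634, 0.223] pointing down, gripper open.
Joint ranges: [-163.93, 163.93], [-17.29, 119.83], [-79.2, 71.16], [3.27, 140.29], [-89.18, 269.18], [5.43, 117.66], [-154.24, 154.24]. Speed limits (degrees/s): [147.25, 147.25, 180, 180, 180, 180, 180].

### API

Orientations are given as [roll, pitch, yaw] about the fixed x, y, z axes, in that order (R = Rz(yaw) Ry(pitch) Rx(roll)).
In Python, from cell import env gives the robot as it stands.
- The arm moves only by the shell command python3 -m jog 'ROWS' [FORCE]. ROWS is JSON, a list of rows, each an object with "dp": the shift along the tool's x, y, z in cm, a list of three; "twist": the turn about the tool's z in degrees; "fingers": the opening, from 0 (shut) to 1 (fully open). A call has 1 to 8 rows; each row is the pose to reach, as a shift and turn from the pose commanded when the call began, along the tool's axes at that moment; what a row does not reach only later rows make up. A row lasts 1/8 s, in which the tool goes at most 62.5 mm and 10.7 degrees, less where a joint would pass 70% of its speed; a pose out of reach is approached as far as the arm can. A call with a gripper value outside its range is refused whole. The fingers move at their own pace and stop on an object; FORCE is the grip in N (left out, the last holds). Time passes only in rows, so rows that repeat a pose let the fingers close. It gives the time, the measured TCP pose, the force, the opening and the grip force at its end, in the units of the state.
- env.get_obs(): the state, without advancing time (a new reading comes with each control period).
- env.read_camera(name): name is "scene" or "top" or "wrist"; returns a dict with "pixels" (384x512x3 uint8, blue, green, red), "depth" (384x512 float32, m along the optical axis (not along the pixel's ray), 0 where there is no reading), "fx", "fy", "cx", "cy" (pixels), "rvec" (rotation vector, rad) and "tvec" (3), from world to camera coordinates, as OpenCV has them. Camera axes: x right, y down, z forward; pixel columns grow to the right and rows downward; lengths in m; the calibration is good to about 2 mm. A picture is of the moment at which its call begins.
- env.sign_off(): hands the job in; it is judged then, once.
The state is a dict: "time_s": time; "qpos": joint angles; "joint_velocities": joint speeds; "effort": joint torques, N m; "tool_pos": TCP position; "tool_rot": TCP orientation; "force": force on the tool from outside, world axes, zero at the start; "wrist_torque": the same for the moment, N m; "grip_width": finger opening in m; "grasp_force": force on a finger pad.
Only numpy, scipy, OpenCV 4.12 (cv2) and the standard library are available. Lean on these libraries where they do the work, as an engineer would, in place of code of your own. Each camera call takes 0.05 s, during which the arm holds its last target. There are 200 camera calls.

## Working session

There is one attempt and no reset: what is moved stays moved. The work goes in short steps, Python scripts to look and compute and a shell command to move; the robot and the scene stay as the last step left them, time stands still between calls to the robot, and variables do not carry over. Pictures are saved under pics/ and viewed, at most 10 in all, crops included, and the job is handed in when it is done.

```bash
ls; mkdir -p pics; cat > h.py <<'E'
import numpy as np, cv2, pickle
from cell import env
def shot(name, tag):
    c=env.read_camera(name); pickle.dump(c,open(f'pics/{tag}.pkl','wb')); cv2.imwrite(f'pics/{tag}.png',c['pixels']); return c
def load(tag): return pickle.load(open(f'pics/{tag}.pkl','rb'))
def world(c,u,v,d=None,r=1):
    if d is None:
        p=c['depth'][int(v)-r:int(v)+r+1,int(u)-r:int(u)+r+1]; d=np.median(p[p>0])
    R=cv2.Rodrigues(np.array(c['rvec'],float))[0]; t=np.array(c['tvec'],float).ravel()
    p=np.array([(u-c['cx'])/c['fx']*d,(v-c['cy'])/c['fy']*d,d]); return R.T@(p-t)
def worldz(c,u,v,z):
    a=world(c,u,v,1.0); b=world(c,u,v,2.0); return a+(b-a)*(z-a[2])/(b[2]-a[2])
def cloud(c):
    R=cv2.Rodrigues(np.array(c['rvec'],float))[0]; t=np.array(c['tvec'],float).ravel()
    v,u=np.indices(c['depth'].shape); d=c['depth']
    P=np.stack([(u-c['cx'])/c['fx']*d,(v-c['cy'])/c['fy']*d,d],-1); return (P-t)@R
E
python3 - <<'E'
from h import *
a=shot('top','top1'); b=shot('scene','scene1')
cv2.imwrite('pics/both.png',cv2.resize(np.vstack([a['pixels'],b['pixels']]),(512,768))[:]) 
print(env.get_obs()); print(env.hold_point_z)
E
```

```text
pics
{'time_s': 0.1, 'qpos': array([-76.25387991,  18.43534137,  -4.01582882,  83.16761166,
         1.29605411,  78.54054577,  -3.2593005 ]), 'joint_velocities': array([-0.00439197, -0.0826612 , -0.06825071, -0.01410098, -0.00683204,
       -0.04800245, -0.18728418]), 'effort': array([-3.98309539e-04, -4.92572808e+01, -4.06023553e-01, -3.13399494e+01,
       -6.41465094e-02,  3.95774993e-02,  7.83518863e-05]), 'tool_pos': array([0.14547701, 0.63300746, 0.22156756]), 'tool_rot': array([-1.79901792e+02,  6.35645951e-03,  1.67064665e+02]), 'force': array([ 0.45730087, -0.0201457 ,  0.81856163]), 'wrist_torque': array([ 0.00640289,  0.01217215, -0.04432198]), 'grasp_force': 0.0, 'grip_width': 0.08718194334756543}
0.0187
```

View pics/top1.png

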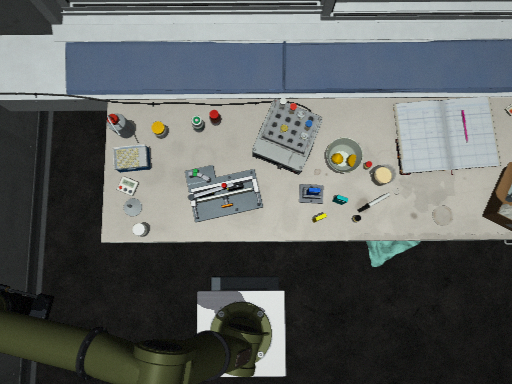

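View pics/scene1.png

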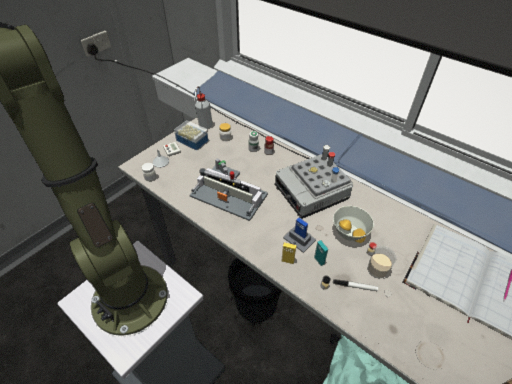

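```bash
python3 - <<'E'
from h import *
a=load('top1'); b=load('scene1')
A=cv2.resize(a['pixels'][158:228,180:350],None,fx=4.6,fy=4.6,interpolation=cv2.INTER_CUBIC)
B=cv2.resize(b['pixels'][155:270,185:335],(390,299),interpolation=cv2.INTER_CUBIC)
B=cv2.resize(b['pixels'][155:225,185:275],(400,278),interpolation=cv2.INTER_CUBIC)
C=cv2.resize(b['pixels'][210:280,270:350],(318,278),interpolation=cv2.INTER_CUBIC)
w=np.zeros((A.shape[0]+278,782,3),np.uint8); w[:A.shape[0],:A.shape[1]]=A[:,:782]; w[A.shape[0]:,:400]=B; w[A.shape[0]:,400:718]=C
cv2.imwrite('pics/crop1.png',w); print(w.shape, a['fx'])
for n,u,v in [('knob',224,186),('blue',314,190),('holder',303,199),('yel',320,217),('teal',341,200),('table',280,220),('pad',228,206),('greennotch',195,173)]:
    print(n,world(a,u,v,r=0).round(4))
E
```

```text
(600, 782, 3) 409.8512815100341
knob [0.518  0.0532 0.1054]
blue [ 0.5027 -0.2655  0.0993]
holder [ 0.4823 -0.236   0.0145]
yel [ 0.4072 -0.285   0.0925]
teal [ 0.4687 -0.3637  0.0818]
table [ 0.4051 -0.1494  0.0033]
pad [0.4553 0.0433 0.0348]
greennotch [0.5755 0.1636 0.056 ]
```

View pics/crop1.png

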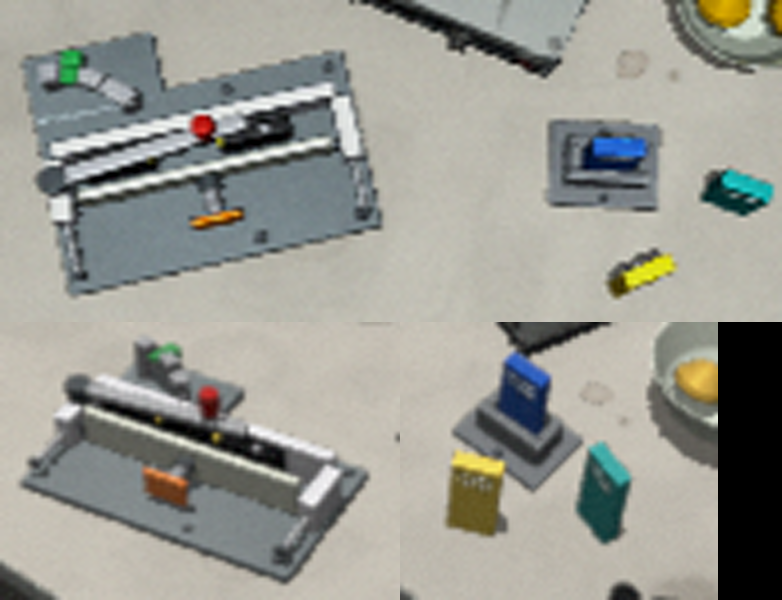

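The crop shows the blue slab in the grey holder at top px (314,190). The similar slabs are yellow (320,217) and teal (341,200), and both stand free on the table. The spacer is the blue one in the holder. In the same top picture the stand has its red knob at (224,186), green notch at (195,173) and orange pad at (228,206). The stand's yaw is about 12°. Next I move above the stand for a wrist look.

```bash
cat >> h.py <<'E'
from scipy.spatial.transform import Rotation as Ro
def to(x,y,z,yaw=None):
    o=env.get_obs(); R=Ro.from_euler('xyz',o['tool_rot'],degrees=True).as_matrix()
    d=R.T@(np.array([x,y,z])-o['tool_pos'])*100; yw=o['tool_rot'][2]
    print('dp',d.round(2),'twist',None if yaw is None else round(-((yaw-yw+180)%360-180),1),'at',o['tool_pos'].round(4),'yaw',yw.round(2))
E
python3 -m jog '[{"dp":[-5,-5,-2],"twist":10},{"dp":[-9,-9,-5],"twist":20},{"dp":[-13,-13,-7],"twist":30},{"dp":[-17,-17,-7],"twist":40},{"dp":[-21,-21,-7],"twist":50},{"dp":[-25,-25,-7],"twist":60},{"dp":[-29,-29,-7],"twist":65},{"dp":[-33,-33,-7],"twist":65}]'
python3 -c "
from h import *
to(0.44,0.06,0.30,102)"
```

```text
dp [-41.53 -49.27  -7.75] twist 65.1 at [0.1455 0.633  0.2216] yaw 167.06validation failed for argument at $[0]...
```

```bash

python3 -m jog '[{"dp":[-4,-5,-2],"twist":10,"fingers":1},{"dp":[-8,-9.5,-5],"twist":20,"fingers":1},{"dp":[-12,-14,-7],"twist":30,"fingers":1},{"dp":[-16,-18.5,-7.7],"twist":40,"fingers":1},{"dp":[-20,-23,-7.7],"twist":50,"fingers":1},{"dp":[-24,-27.5,-7.7],"twist":60,"fingers":1},{"dp":[-28,-32,-7.7],"twist":65,"fingers":1},{"dp":[-32,-36.5,-7.7],"twist":65,"fingers":1}]'
python3 -c "
from h import *
to(0.44,0.06,0.30,102)"
```

```text
time_s: 1.1
tool_pos: [0.3763, 0.204, 0.2994]
tool_rot: [180.0, -0.0, 102.0]
force: [1.5, 0.9, -0.6]
grip_width: 0.087
grasp_force: 0.0
dp [-15.41   3.23  -0.07] twist 0.0 at [0.3763 0.204  0.2994] yaw 102.02
```

```bash

python3 -m jog '[{"dp":[-5,1,0],"twist":0,"fingers":1},{"dp":[-10,2,0],"twist":0,"fingers":1},{"dp":[-15.4,3.2,0],"twist":0,"fingers":1},{"dp":[-15.4,3.2,0],"twist":0,"fingers":1}]'
python3 -c "
from h import *
c=shot('wrist','w1'); to(0.44,0.06,0.30,102); print(c['fx'],c['tvec'],c['rvec'])
cv2.imwrite('pics/w1b.png',cv2.resize(c['pixels'],(800,600)))"
```

```text
time_s: 1.6
tool_pos: [0.4402, 0.0576, 0.2996]
tool_rot: [180.0, 0.0, 101.6]
force: [-0.6, 0.5, 0.1]
grip_width: 0.0871
grasp_force: 0.0
dp [-0.06  0.05 -0.06] twist -0.2 at [0.4394 0.0605 0.2994] yaw 101.8
286.08560442791105 [-0.44278738 -0.08558335  0.45627012] [-2.84872461 -0.28675969 -0.04007695]
```

View pics/w1b.png

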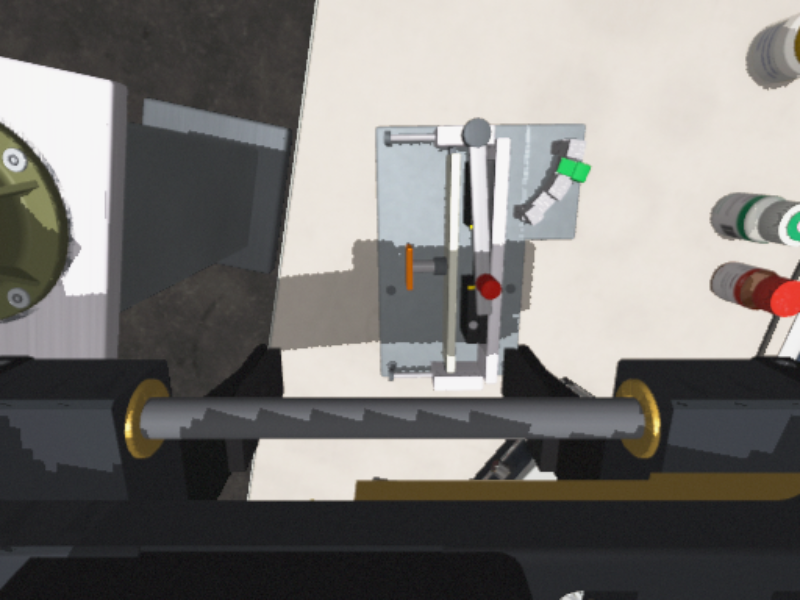

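The wrist picture (800×600 view) shows the pivot disc at (477,132), the knob top at (488,285), the green notch at (573,170) and the pad at (410,268). The tile top runs from (457,153) to (451,372), and the yellow stripes are near (472,228) and (471,287).

```bash
python3 - <<'E'
from h import *
c=load('w1'); P=cloud(c); k=512/800
def q(n,u,v,z=None):
    u*=k;v*=k
    print(n,world(c,u,v,r=1).round(4), None if z is None else worldz(c,u,v,z).round(4))
q('pivot',477,132);q('knob',491,284,.106);q('green',573,168);q('tileA',457,160,.058);q('tileB',451,365,.058)
q('stripe1',472,228,.058);q('stripe2',471,287,.058);q('pad',411,268);q('wallback',503,200)
hsv=cv2.cvtColor(c['pixels'],cv2.COLOR_BGR2HSV); H,S,V=cv2.split(hsv)
z=P[...,2]
def st(n,m):
    p=P[m]; print(n,m.sum(),p.mean(0).round(4),p.min(0).round(3),p.max(0).round(3))
roi=np.zeros_like(H,bool); roi[75:245,235:385]=True
red=roi&((H<5)|(H>174))&(S>150)
st('red',red); st('redtop',red&(z>.1))
st('orange',roi&(H>7)&(H<18)&(S>180)); st('green',roi&(H>50)&(H<75)&(S>150))
y=roi&(H>24)&(H<34)&(S>150); n,l,s,ce=cv2.connectedComponentsWithStats(y.astype(np.uint8))
for i in range(1,n): print('yel',s[i],worldz(c,*ce[i],.058).round(4), P[l==i][:,2].mean())
# lever bar
bar=roi&(abs(z-.072)<.004)&(S<60); st('bar',bar)
vx=cv2.fitLine(P[bar][:,:2].astype(np.float32),cv2.DIST_HUBER,0,.01,.01).ravel(); print('bar dir',vx, np.degrees(np.arctan2(vx[1],vx[0])))
t=roi&(abs(z-.058)<.004); t[:, :int(440*k)]=False; t[:,int(463*k):]=False
st('tile',t); vx=cv2.fitLine(P[t][:,:2].astype(np.float32),cv2.DIST_HUBER,0,.01,.01).ravel(); print('tile',vx, np.degrees(np.arctan2(vx[1],vx[0])))
E
```

```text
pivot [0.4874 0.175  0.0731] None
knob [0.5226 0.0601 0.1065] [0.5228 0.06   0.106 ]
green [0.581  0.1654 0.0519] None
tileA [0.4785 0.1513 0.0586] [0.4786 0.1513 0.058 ]
tileB [ 0.5186 -0.0366  0.0582] [ 0.5187 -0.0367  0.058 ]
stripe1 [0.5033 0.0982 0.0701] [0.5057 0.0972 0.058 ]
stripe2 [0.5182 0.0441 0.0586] [0.5184 0.0439 0.058 ]
pad [0.4601 0.0494 0.0527] None
wallback [0.526  0.1266 0.06  ] None
red 177 [0.5215 0.0569 0.1032] [0.515 0.048 0.087] [0.531 0.064 0.108]
redtop 142 [0.5225 0.0562 0.1055] [0.515 0.048 0.1  ] [0.531 0.064 0.108]
orange 107 [0.4574 0.0509 0.0563] [0.425 0.03  0.039] [0.464 0.131 0.462]
green 199 [0.5806 0.1643 0.0539] [0.425 0.131 0.05 ] [0.595 0.172 0.462]
yel [300 144   2   2   3] [0.5032 0.099  0.058 ] 0.058363386223792744
yel [299 183   5   3  11] [0.5176 0.0438 0.058 ] 0.09523994637631468
bar 1281 [0.5034 0.1195 0.0722] [0.475 0.023 0.068] [0.539 0.186 0.075]
bar dir [ 0.2889297  -0.9573503   0.5033665   0.11948256] -73.20611
tile 816 [0.4952 0.0647 0.0579] [ 0.459 -0.054  0.054] [0.525 0.175 0.061]
tile [ 0.21313731 -0.97702223  0.49521685  0.06465642] -77.693726
```

```bash
python3 - <<'E'
from h import *
to(.523,.0565,.13,106.7); to(.523,.0565,.081,106.7)
E
```

```text
dp [-2.11  8.11 16.94] twist -4.9 at [0.4394 0.0605 0.2994] yaw 101.8
dp [-2.12  8.11 21.84] twist -4.9 at [0.4394 0.0605 0.2994] yaw 101.8
```

```bash

python3 -m jog '[{"dp":[-1,4,4],"twist":-4.9,"fingers":1},{"dp":[-2.1,8.1,8],"twist":-4.9,"fingers":1},{"dp":[-2.1,8.1,13],"twist":-4.9,"fingers":1},{"dp":[-2.1,8.1,17],"twist":-4.9,"fingers":0.7},{"dp":[-2.1,8.1,20],"twist":-4.9,"fingers":0.5},{"dp":[-2.1,8.1,21.8],"twist":-4.9,"fingers":0.5},{"dp":[-2.1,8.1,21.8],"twist":-4.9,"fingers":0.15},{"dp":[-2.1,8.1,21.8],"twist":-4.9,"fingers":0.15}]' 12
python3 -m jog '[{"dp":[0,0,0],"twist":0,"fingers":0.1},{"dp":[0,0,0],"twist":0,"fingers":0.1},{"dp":[0,0,0],"twist":0,"fingers":0.1}]' 12
python3 - <<'E'
from h import *
o=env.get_obs(); R=Ro.from_euler('xyz',o['tool_rot'],degrees=True).as_matrix()
p=np.array([.4874,.175]); r=o['tool_pos'][:2]-p; print(o['tool_pos'],o['tool_rot'],np.linalg.norm(r),np.degrees(np.arctan2(r[1],r[0])))
a0=-73.3
for a in [9.6*i for i in range(1,8)]:
    f=lambda t:.125*np.array([np.cos(np.radians(t)),np.sin(np.radians(t)),0])
    print(a,(R.T@(f(a0+a)-f(a0))*100).round(2))
E
```

```text
time_s: 2.65
tool_pos: [0.5237, 0.0591, 0.0827]
tool_rot: [179.9, -0.0, 107.0]
force: [-0.9, 0.5, 0.5]
grip_width: 0.0452
grasp_force: 0.0
time_s: 3.02
tool_pos: [0.5231, 0.0587, 0.0821]
tool_rot: [179.9, -0.0, 107.0]
force: [-0.2, -0.2, 2.0]
grip_width: 0.0177
grasp_force: 12.0
[0.52314016 0.05873499 0.08207125] [ 1.79940998e+02 -1.51867967e-02  1.06961995e+02] 0.12163433613362529 -72.91244075722214
9.6 [0.17 2.09 0.  ]
19.2 [0.68 4.11 0.  ]
28.799999999999997 [1.52 6.03 0.01]
38.4 [2.67 7.78 0.01]
48.0 [4.09 9.31 0.01]
57.599999999999994 [5.750e+00 1.058e+01 1.000e-02]
67.2 [7.600e+00 1.156e+01 1.000e-02]
```

```bash

python3 -m jog '[{"dp":[0.05,1.05,0],"twist":-4.8,"fingers":0.1},{"dp":[0.17,2.1,0],"twist":-9.6,"fingers":0.1},{"dp":[0.7,4.1,0],"twist":-19.2,"fingers":0.1},{"dp":[1.5,6.0,0],"twist":-28.8,"fingers":0.1},{"dp":[2.65,7.8,0],"twist":-38.4,"fingers":0.1},{"dp":[4.1,9.3,0],"twist":-48,"fingers":0.1},{"dp":[5.75,10.6,0],"twist":-57.6,"fingers":0.1},{"dp":[7.6,11.55,0],"twist":-67.2,"fingers":0.1}]'
python3 -m jog '[{"dp":[0,0,0],"twist":0,"fingers":0.1},{"dp":[0,0,0],"twist":0,"fingers":0.1}]'
python3 - <<'E'
from h import *
o=env.get_obs(); print(o['qpos'].round(1))
p=np.array([.4874,.175]); r=o['tool_pos'][:2]-p; print(o['tool_pos'],np.linalg.norm(r),np.degrees(np.arctan2(r[1],r[0])))
E
```

```text
time_s: 4.03
tool_pos: [0.6093, 0.1659, 0.082]
tool_rot: [-180.0, -0.3, 174.5]
force: [-8.0, -0.3, 7.5]
grip_width: 0.0174
grasp_force: 12.0
time_s: 4.28
tool_pos: [0.6095, 0.1666, 0.082]
tool_rot: [179.9, -0.2, 174.2]
force: [-6.7, 1.2, 4.8]
grip_width: 0.0178
grasp_force: 12.0
[-37.5  23.3  24.8  95.8 -10.8  63.5  74.7]
[0.609455   0.16655969 0.08198783] 0.12234648056770592 -3.9558047992976637
```

```bash

python3 -m jog '[{"dp":[0,0,0],"twist":0,"fingers":0.5},{"dp":[0,0,0],"twist":0,"fingers":0.5},{"dp":[0,0,0],"twist":0,"fingers":0.5},{"dp":[0,0,-3],"twist":0,"fingers":0.5},{"dp":[0,0,-8],"twist":0,"fingers":0.6}]'
python3 - <<'E'
from h import *
to(.51,.03,.28,102)
E
```

```text
time_s: 4.9
tool_pos: [0.6097, 0.1645, 0.1603]
tool_rot: [-179.9, -0.2, 174.1]
force: [0.5, -0.0, 0.7]
grip_width: 0.0474
grasp_force: 0.0
dp [  8.59 -14.42 -11.9 ] twist 72.1 at [0.6097 0.1645 0.1603] yaw 174.15
```

```bash

python3 -m jog '[{"dp":[0,-1,-4],"twist":10,"fingers":1},{"dp":[2,-4,-8],"twist":20,"fingers":1},{"dp":[4,-7,-12],"twist":30,"fingers":1},{"dp":[6,-10,-12],"twist":40,"fingers":1},{"dp":[8,-13,-12],"twist":50,"fingers":1},{"dp":[8.6,-14.4,-12],"twist":60,"fingers":1},{"dp":[8.6,-14.4,-12],"twist":70,"fingers":1},{"dp":[8.6,-14.4,-12],"twist":72,"fingers":1}]'
python3 -m jog '[{"dp":[0,0,0],"twist":0,"fingers":1},{"dp":[0,0,0],"twist":0,"fingers":1}]'
python3 -c "
from h import *
c=shot('wrist','w2'); to(0.51,0.03,0.28,102)
cv2.imwrite('pics/w2b.png',cv2.resize(c['pixels'][30:260,80:400],(800,575),interpolation=cv2.INTER_CUBIC))"
```

```text
time_s: 5.9
tool_pos: [0.5109, 0.0302, 0.2817]
tool_rot: [180.0, -0.0, 102.1]
force: [-0.9, -0.6, -0.5]
grip_width: 0.0871
grasp_force: 0.0
time_s: 6.15
tool_pos: [0.5109, 0.0306, 0.2814]
tool_rot: [-180.0, 0.0, 102.3]
force: [0.2, -0.2, -0.3]
grip_width: 0.0872
grasp_force: 0.0
dp [-0.04 -0.11  0.14] twist 0.2 at [0.5109 0.0306 0.2814] yaw 102.25
```

View pics/w2b.png

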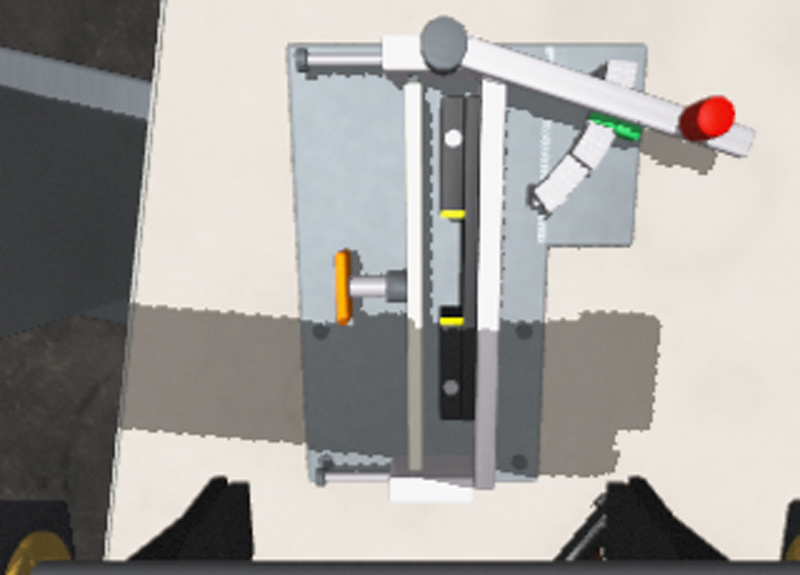

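The crop (2.5×, offset 80,30) shows the lever lying over the green block at (615,125), with the knob at (708,118). The recess is clear between stripes at (453,214) and (452,321), the tile top is at x≈414, and the pad is at (343,287). I measure these next.

```bash
python3 - <<'E'
from h import *
c=load('w2'); P=cloud(c); z=P[...,2]
H,S,V=cv2.split(cv2.cvtColor(c['pixels'],cv2.COLOR_BGR2HSV))
roi=np.zeros_like(H,bool); roi[34:226,190:385]=True
fit=lambda m: cv2.fitLine(P[m][:,:2].astype(np.float32),cv2.DIST_HUBER,0,.005,.01).ravel()
W=lambda u,v,zz: worldz(c,80+u/2.5,30+v/2.5,zz)
# tile top
u=np.indices(H.shape)[1]; t=roi&(abs(z-.058)<.003)&(u>238)&(u<250); t[:66]=False;t[215:]=False
l=fit(t); l[:2]*=np.sign(l[1]); yaw=np.degrees(np.arctan2(l[1],l[0]))-90; print('tile',t.sum(),l,'yaw',yaw)
ex=np.array([np.cos(np.radians(yaw)),np.sin(np.radians(yaw))]); ey=np.array([-ex[1],ex[0]])
xt=P[t][:,:2]@ex; print('tile x range',np.percentile(xt,[2,50,98]).round(4))
bar=roi&(abs(z-.072)<.003)&(u>265)&(S<60); l=fit(bar); l[:2]*=np.sign(l[0]); b=np.degrees(np.arctan2(l[1],l[0])); print('bar',bar.sum(),l,'lever rad',np.radians(b-yaw+90))
piv=W(443,38,.0735)[:2] ; print('pivot disc z',world(c,80+443/2.5,30+38/2.5), piv)
kn=roi&((H<5)|(H>174))&(S>150)&(z>.102); k=P[kn].mean(0); print('knob',k, 'ang',np.radians(np.degrees(np.arctan2(*(k[:2]-piv)[::-1]))-yaw+90),np.linalg.norm(k[:2]-piv))
print('green z',world(c,80+630/2.5,30+131/2.5),world(c,80+600/2.5,30+119/2.5))
for n,uu,vv,zz in [('tile back edge L',422,200,.058),('tile back edge R',423,400,.058),('tile front L',406,200,.058),('str1',453,214,.058),('str2',452,321,.058),('rec back',460,265,.058),('rail front',441,160,.058),('pad front',337,287,.053),('pad top',343,287,.053)]:
    p=W(uu,vv,zz); print(n,p.round(4),'stand x,y',(p[:2]@ex).round(4),(p[:2]@ey).round(4), world(c,80+uu/2.5,30+vv/2.5,r=0)[2].round(3))
E
```

```text
tile 909 [-0.21499242  0.9766157   0.49625245  0.06250983] yaw 12.415085
tile x range [0.4942 0.4981 0.502 ]
bar 1337 [ 0.9965058  -0.08352368  0.5620143   0.16883108] lever rad 1.2704911
pivot disc z [0.48699404 0.17652629 0.07336703] [0.48699698 0.17650023]
knob [0.60962478 0.16428264 0.10908992] ang 1.2548083933512013 0.12323492022945788
green z [0.5897606  0.15866444 0.05234553] [0.57307272 0.1609127  0.0525922 ]
tile back edge L [0.4926 0.1028 0.058 ] stand x,y 0.5032 -0.0055 0.056
tile back edge R [ 0.5157 -0.0025  0.058 ] stand x,y 0.5031 -0.1133 0.012
tile front L [0.4845 0.1011 0.058 ] stand x,y 0.4949 -0.0055 0.056
str1 [0.5099 0.0994 0.058 ] stand x,y 0.5193 -0.0126 0.06
str2 [0.5218 0.0444 0.058 ] stand x,y 0.5191 -0.0688 0.059
rec back [0.5193 0.0746 0.058 ] stand x,y 0.5232 -0.0388 0.04
rail front [0.498  0.1241 0.058 ] stand x,y 0.513 0.0141 0.058
pad front [0.457  0.0486 0.053 ] stand x,y 0.4567 -0.0508 0.053
pad top [0.4601 0.0493 0.053 ] stand x,y 0.46 -0.0508 0.055
```

The lever is at about 1.26 rad (1.25 wanted), and the recess middle is at stand-projected (x 0.5137, y −0.0407). I go to the holder.

```bash

python3 -m jog '[{"dp":[-4,-1,0],"twist":10.6,"fingers":1},{"dp":[-8,-2,-1],"twist":21,"fingers":1},{"dp":[-12,-3,-1],"twist":31.5,"fingers":1},{"dp":[-16,-4,-1],"twist":42,"fingers":1},{"dp":[-20,-5,-1],"twist":52.5,"fingers":1},{"dp":[-24,-6,-1],"twist":63,"fingers":1},{"dp":[-28,-7,-1],"twist":73.5,"fingers":1},{"dp":[-28,-7,-1],"twist":84,"fingers":1}]'
python3 -m jog '[{"dp":[0,0,0],"twist":10,"fingers":1},{"dp":[0,0,0],"twist":14,"fingers":1},{"dp":[0,0,0],"twist":14,"fingers":1}]'
python3 -c "
from h import *
c=shot('wrist','w3'); to(0.5,-0.255,0.28,0); print(env.get_obs()['qpos'].round(1))
cv2.imwrite('pics/w3b.png',cv2.resize(c['pixels'][40:260,100:400],(800,587),interpolation=cv2.INTER_CUBIC))"
```

```text
time_s: 7.2
tool_pos: [0.5, -0.2623, 0.2917]
tool_rot: [179.9, 0.1, 17.5]
force: [-0.0, 0.1, 0.3]
grip_width: 0.0869
grasp_force: 0.0
time_s: 7.58
tool_pos: [0.5016, -0.2578, 0.2915]
tool_rot: [180.0, 0.0, 4.3]
force: [-0.2, 1.0, -0.5]
grip_width: 0.0872
grasp_force: 0.0
dp [-0.14 -0.29  1.15] twist 4.3 at [ 0.5016 -0.2578  0.2915] yaw 4.29
[-24.8   8.6  55.4  91.1  -7.1  84.1 -54.6]
```

View pics/w3b.png

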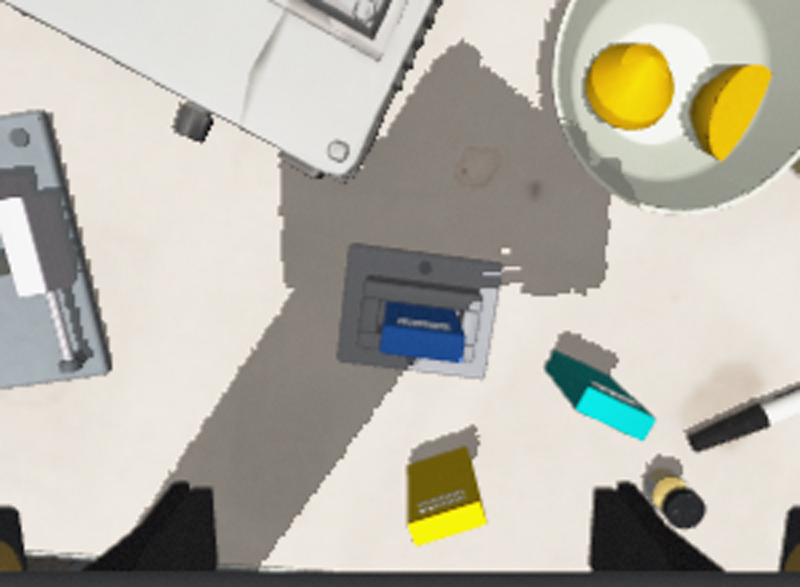

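The crop shows the blue block's top face centred at about (424,343), standing in the grey holder. The yellow block (447,495) and teal block (600,395) are clear of it. The block is the described one, so I measure its top face.

```bash
python3 - <<'E'
from h import *
c=load('w3'); P=cloud(c); z=P[...,2]
H,S,V=cv2.split(cv2.cvtColor(c['pixels'],cv2.COLOR_BGR2HSV))
roi=np.zeros_like(H,bool); roi[140:185,230:285]=True
m=roi&(H>100)&(H<125)&(S>150); print('blue z pct',np.percentile(z[m],[5,50,95]))
t=m&(abs(z-np.percentile(z[m],90))<.003)
r=cv2.minAreaRect((P[t][:,:2]*1000).astype(np.float32)); print(t.sum(),P[t].mean(0),r)
for q in [(384,325),(466,333),(462,360),(382,352),(423.5,342.5)]: print(worldz(c,100+q[0]/2.667,40+q[1]/2.667,.098).round(4))
E
```

```text
blue z pct [0.03629904 0.09779114 0.09931458]
324 [ 0.50662423 -0.26694777  0.09830562] ((506.50628662109375, -267.15380859375), (38.982242584228516, 13.792831420898438), 87.73128509521484)
[ 0.5133 -0.249   0.098 ]
[ 0.5124 -0.2879  0.098 ]
[ 0.4992 -0.2873  0.098 ]
[ 0.5003 -0.2489  0.098 ]
[ 0.5063 -0.2683  0.098 ]
```

```bash
python3 - <<'E'
from h import *
to(.5065,-.2675,.066,-1.8)
E
```

```text
dp [ 0.42  1.   22.55] twist 6.1 at [ 0.5016 -0.2578  0.2915] yaw 4.29
```

```bash

python3 -m jog '[{"dp":[0.4,1,4],"twist":6.1,"fingers":0.65},{"dp":[0.4,1,9],"twist":6.1,"fingers":0.65},{"dp":[0.4,1,14],"twist":6.1,"fingers":0.65},{"dp":[0.4,1,18],"twist":6.1,"fingers":0.65},{"dp":[0.4,1,21],"twist":6.1,"fingers":0.65},{"dp":[0.4,1,22.5],"twist":6.1,"fingers":0.65},{"dp":[0.4,1,22.5],"twist":6.1,"fingers":0.65}]'
python3 -m jog '[{"dp":[0,0,0],"twist":0,"fingers":0.3},{"dp":[0,0,0],"twist":0,"fingers":0.3},{"dp":[0,0,0],"twist":0,"fingers":0.3}]' 15
```

```text
time_s: 8.5
tool_pos: [0.5059, -0.2675, 0.0661]
tool_rot: [-180.0, 0.1, -1.9]
force: [0.2, 0.4, 0.5]
grip_width: 0.0565
grasp_force: 0.0
time_s: 8.88
tool_pos: [0.507, -0.2679, 0.0676]
tool_rot: [180.0, -0.1, -1.9]
force: [0.6, 0.1, 3.1]
grip_width: 0.0401
grasp_force: 15.0
```

```bash

python3 -m jog '[{"dp":[0,0,0],"twist":0,"fingers":0.3},{"dp":[0,0,-2],"twist":0,"fingers":0.3},{"dp":[0,0,-5],"twist":0,"fingers":0.3},{"dp":[0,0,-8.5],"twist":0,"fingers":0.3},{"dp":[0,-2,-10],"twist":0,"fingers":0.3},{"dp":[-0.2,-6,-10],"twist":-4,"fingers":0.3},{"dp":[-0.4,-11,-10],"twist":-8,"fingers":0.3},{"dp":[-0.5,-16,-10],"twist":-14.3,"fingers":0.3}]' 30
python3 -c "
from h import *
to(.5104,.0707,.16,12.4)"
```

```text
time_s: 9.88
tool_pos: [0.5063, -0.1066, 0.1675]
tool_rot: [-180.0, -0.1, 12.5]
force: [0.1, 0.7, -1.0]
grip_width: 0.0397
grasp_force: 30.0
dp [  4.23 -17.22   0.76] twist 0.1 at [ 0.5063 -0.1066  0.1675] yaw 12.49
```

```bash

python3 -m jog '[{"dp":[1,-4,0],"twist":0,"fingers":0.3},{"dp":[2,-8.5,0],"twist":0,"fingers":0.3},{"dp":[3.1,-13,0],"twist":0,"fingers":0.3},{"dp":[4,-16,0.4],"twist":0,"fingers":0.3},{"dp":[4.2,-17.2,0.8],"twist":0,"fingers":0.3},{"dp":[4.2,-17.2,0.8],"twist":0,"fingers":0.3},{"dp":[4.2,-17.2,0.8],"twist":0,"fingers":0.3}]'
python3 - <<'E'
from h import *
to(.5104,.0707,.16,12.4); c=shot('wrist','w4'); o=env.get_obs(); P=cloud(c); z=P[...,2]
H,S,V=cv2.split(cv2.cvtColor(c['pixels'],cv2.COLOR_BGR2HSV)); m=(H>100)&(H<125)&(S>150); m[:100]=False
cv2.imwrite('pics/w4b.png',cv2.resize(c['pixels'][60:330,80:440],(800,600),interpolation=cv2.INTER_CUBIC))
ex=np.array([.9766,.215]); ey=np.array([-.215,.9766])
y=(H>24)&(H<34)&(S>150); n,l,s,ce=cv2.connectedComponentsWithStats(y.astype(np.uint8))
for i in range(1,n):
    if s[i][4]>3: p=worldz(c,*ce[i],.058)[:2]; print('yel',s[i],(p@ex).round(4),(p@ey).round(4),np.median(z[l==i]))
print(o['tool_pos'][:2]@ex,o['tool_pos'][:2]@ey)
E
```

```text
time_s: 10.75
tool_pos: [0.5109, 0.0674, 0.1588]
tool_rot: [180.0, -0.0, 12.2]
force: [-0.1, -0.3, -0.2]
grip_width: 0.04
grasp_force: 30.0
dp [ 0.02 -0.33 -0.12] twist -0.2 at [0.5109 0.0674 0.1588] yaw 12.21
yel [215 181   4  13  50] 0.5185 -0.0121 0.05851594823317449
yel [274 181   4  12  47] 0.5186 -0.0683 0.058742119779038836
0.5135290344504191 -0.043999889270153685
```

View pics/w4b.png

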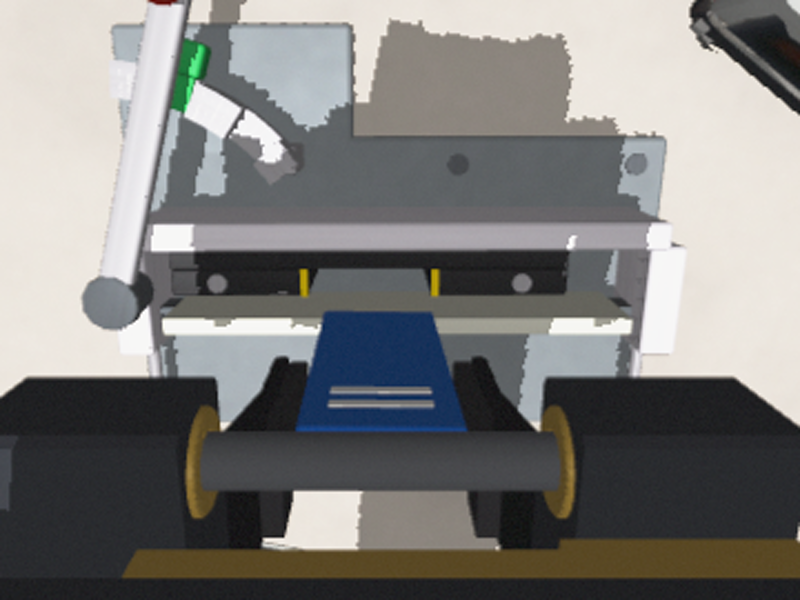

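The crop shows the block held upright below the fingers, with its lower edge spanning (325–433, 312). The recess stripes are at (304,282) and (435,282), and the lever still lies over the green notch at (185,80). I check the block's pose in the hand.

```bash
python3 - <<'E'
from h import *
c=load('w4'); P=cloud(c); z=P[...,2]
H,S,V=cv2.split(cv2.cvtColor(c['pixels'],cv2.COLOR_BGR2HSV)); m=(H>100)&(H<125)&(S>150); m[:190]=False
ex=np.array([.9766,.215]); ey=np.array([-.215,.9766])
X=P[m][:,:2]@ex; Y=P[m][:,:2]@ey; Z=z[m]
print(m.sum(),'zmin',np.percentile(Z,[1,99]))
for a,b in [(0,.2),(.2,.4),(.4,.6),(.6,.8),(.8,1)]:
    lo,hi=np.quantile(Z,[a,b]); k=(Z>=lo)&(Z<=hi); print('z',Z[k].mean().round(4),'frontX',np.median(X[k]).round(4),'y',Y[k].min().round(4),Y[k].max().round(4))
k=np.c_[Y,Z,np.ones_like(Y)]; print('plane x=aY+bZ+c',np.linalg.lstsq(k,X,rcond=None)[0])
E
```

```text
2893 zmin [0.10519138 0.19011867]
z 0.118 frontX 0.5193 y -0.0635 -0.025
z 0.1407 frontX 0.5194 y -0.0638 -0.0255
z 0.1576 frontX 0.5194 y -0.0645 -0.025
z 0.1749 frontX 0.5195 y -0.0646 -0.025
z 0.1902 frontX 0.5194 y -0.0651 -0.0252
plane x=aY+bZ+c [0.02055386 0.06965417 0.50973548]
```

```bash

python3 -m jog '[{"dp":[0.1,-0.4,0],"twist":-0.5,"fingers":0.3},{"dp":[0.1,-0.4,0.5],"twist":-0.5,"fingers":0.3},{"dp":[0.1,-0.4,2],"twist":-0.5,"fingers":0.3},{"dp":[0.1,-0.4,3.5],"twist":-0.5,"fingers":0.3},{"dp":[0.1,-0.4,4.5],"twist":-0.5,"fingers":0.3},{"dp":[0.1,-0.4,5.2],"twist":-0.5,"fingers":0.3},{"dp":[0.1,-0.4,6],"twist":-0.5,"fingers":0.3},{"dp":[0.1,-0.4,6],"twist":-0.5,"fingers":0.3}]'
python3 -c "
from h import *
to(.5104,.0707,.068,12.4);o=env.get_obs();print(o['tool_pos'][:2]@[.9766,.215],o['tool_pos'][:2]@[-.215,.9766],o['force'])"
```

```text
time_s: 11.8
tool_pos: [0.5106, 0.0735, 0.098]
tool_rot: [180.0, 0.1, 12.9]
force: [-0.3, 0.4, -0.9]
grip_width: 0.0397
grasp_force: 30.0
dp [-0.07  0.26  3.  ] twist 0.5 at [0.5106 0.0735 0.098 ] yaw 12.86
0.5144095570851002 -0.03803958067537082 [-0.27547925  0.39804417 -0.9081613 ]
```

```bash

python3 -m jog '[{"dp":[0,0.15,0.8],"twist":0.4,"fingers":0.3},{"dp":[0,0.15,1.6],"twist":0.4,"fingers":0.3},{"dp":[0,0.15,2.2],"twist":0.4,"fingers":0.3},{"dp":[0,0.15,2.5],"twist":0.4,"fingers":0.3},{"dp":[0,0.15,2.7],"twist":0.4,"fingers":0.3},{"dp":[0,0.15,2.9],"twist":0.4,"fingers":0.3},{"dp":[0,0.15,3.0],"twist":0.4,"fingers":0.3}]'
```

```text
time_s: 12.68
tool_pos: [0.5127, 0.0729, 0.0711]
tool_rot: [-179.9, -0.1, 12.5]
force: [-4.8, 1.5, 18.3]
grip_width: 0.0398
grasp_force: 30.0
```

```bash

python3 -m jog '[{"dp":[-0.1,0,-0.15],"twist":0,"fingers":0.3},{"dp":[-0.1,0,-0.15],"twist":0,"fingers":0.5},{"dp":[-0.1,0,-0.15],"twist":0,"fingers":0.6},{"dp":[-0.1,0,-0.15],"twist":0,"fingers":0.6},{"dp":[-0.1,0,-2],"twist":0,"fingers":0.6},{"dp":[-0.1,0,-5],"twist":0,"fingers":0.6},{"dp":[-0.1,0,-9],"twist":0,"fingers":0.6},{"dp":[-2,0,-13],"twist":0,"fingers":0.6}]' 5
python3 -m jog '[{"dp":[-2,0,-1],"twist":0,"fingers":0.6},{"dp":[-4.5,0,-1],"twist":0,"fingers":0.3},{"dp":[-4.5,0,-1],"twist":0,"fingers":0}]'
python3 - <<'E'
from h import *
c=shot('wrist','w5'); P=cloud(c); z=P[...,2]
H,S,V=cv2.split(cv2.cvtColor(c['pixels'],cv2.COLOR_BGR2HSV)); m=(H>100)&(H<125)&(S>150)
cv2.imwrite('pics/w5b.png',cv2.resize(c['pixels'][20:290,80:440],(800,600),interpolation=cv2.INTER_CUBIC))
ex=np.array([.9766,.215]); ey=np.array([-.215,.9766]); print(m.sum(), np.percentile(z[m],[2,50,98]))
t=m&(z>.098)&(z<.108); X=P[t][:,:2]@ex; Y=P[t][:,:2]@ey; print(t.sum(),'top z',z[t].mean(),np.percentile(X,[1,99]),np.percentile(Y,[1,99]))
to(.4,.04,.033,12.4)
E
```

```text
time_s: 13.68
tool_pos: [0.4925, 0.0677, 0.2011]
tool_rot: [179.9, -0.1, 12.4]
force: [-0.2, 0.3, 0.2]
grip_width: 0.0525
grasp_force: 0.0
time_s: 14.05
tool_pos: [0.4473, 0.0579, 0.2098]
tool_rot: [-179.9, -0.1, 12.5]
force: [0.7, 0.5, 0.5]
grip_width: 0.0396
grasp_force: 0.0
639 [0.10066546 0.10226593 0.10384201]
630 top z 0.10229451634474812 [0.50505434 0.51771767] [-0.05870586 -0.02086548]
dp [-5.13  0.76 17.65] twist 0.1 at [0.4481 0.0581 0.2097] yaw 12.46
```

View pics/w5b.png

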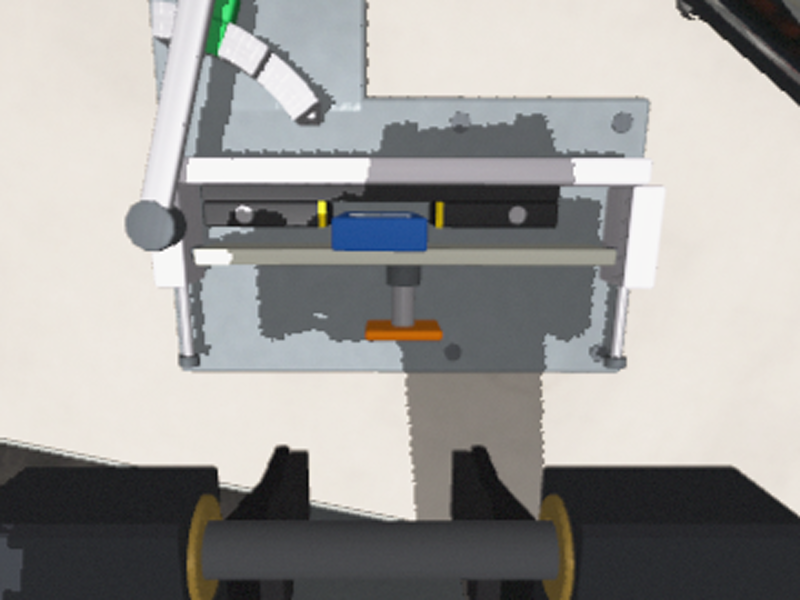

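The crop shows the block upright in the recess between the yellow stripes, top face at (379,233). Its measured height of 0.102 m means it is fully down, and the pad is at (403,330). Next I push the pad.

```bash
python3 - <<'E'
from h import *
to(.434,.0433,.030,12.4)
c=load('w5'); R=cv2.Rodrigues(np.array(c['rvec'],float))[0]; print('cam pos',-R.T@np.ravel(c['tvec']),env.get_obs()['tool_pos'])
P=cloud(c); H,S,V=cv2.split(cv2.cvtColor(c['pixels'],cv2.COLOR_BGR2HSV)); m=(H>7)&(H<18)&(S>180)&(P[...,2]<.06)&(P[...,2]>.045)
X=P[m][:,:2]@[.9766,.215]; Y=P[m][:,:2]@[-.215,.9766]; print(m.sum(),np.percentile(X,[2,98]),np.percentile(Y,[2,98]))
E
```

```text
dp [-1.74  1.17 17.96] twist 0.1 at [0.4481 0.0581 0.2097] yaw 12.46
cam pos [0.5213148  0.07296976 0.37250169] [0.44814095 0.0581231  0.20966993]
194 [0.45667777 0.46168848] [-0.06984158 -0.03336126]
```

```bash

python3 -m jog '[{"dp":[-1.7,1.2,0],"twist":0,"fingers":0},{"dp":[-1.7,1.2,3],"twist":0,"fingers":0},{"dp":[-1.7,1.2,7],"twist":0,"fingers":0},{"dp":[-1.7,1.2,11],"twist":0,"fingers":0},{"dp":[-1.7,1.2,14],"twist":0,"fingers":0},{"dp":[-1.7,1.2,16.5],"twist":0,"fingers":0},{"dp":[-1.7,1.2,18],"twist":0,"fingers":0},{"dp":[-1.7,1.2,18],"twist":0,"fingers":0}]' 10
python3 -c "
from h import *
o=env.get_obs();print(o['tool_pos'][:2]@[.9766,.215],o['tool_pos'][:2]@[-.215,.9766],o['force'],o['tool_rot'])"
```

```text
time_s: 15.1
tool_pos: [0.4337, 0.0423, 0.028]
tool_rot: [179.9, 0.1, 12.4]
force: [0.1, 0.3, 1.1]
grip_width: 0.0001
grasp_force: 0.0
0.43259168060734776 -0.05197368064069872 [0.08780794 0.33434704 1.09433014] [1.79915584e+02 9.75833763e-02 1.24458979e+01]
```

```bash

python3 -m jog '[{"dp":[0.4,0,0],"twist":0,"fingers":0},{"dp":[0.8,0,0],"twist":0,"fingers":0},{"dp":[1.0,0,0],"twist":0,"fingers":0},{"dp":[1.2,0,0],"twist":0,"fingers":0},{"dp":[1.4,0,0],"twist":0,"fingers":0},{"dp":[1.6,0,0],"twist":0,"fingers":0}]'
python3 -m jog '[{"dp":[0.1,0,0],"twist":0,"fingers":0},{"dp":[0.2,0,0],"twist":0,"fingers":0},{"dp":[0.3,0,0],"twist":0,"fingers":0},{"dp":[0.4,0,0],"twist":0,"fingers":0}]'
python3 -m jog '[{"dp":[0.1,0,0],"twist":0,"fingers":0},{"dp":[0.2,0,0],"twist":0,"fingers":0},{"dp":[0.2,0,0],"twist":0,"fingers":0}]'
python3 -c "
from h import *
o=env.get_obs();print(o['tool_pos'][:2]@[.9766,.215],o['tool_pos'][:2]@[-.215,.9766],o['force'])"
```

```text
time_s: 15.85
tool_pos: [0.449, 0.0461, 0.0284]
tool_rot: [-180.0, 0.1, 12.5]
force: [-2.5, -0.3, 0.9]
grip_width: 0.0006
grasp_force: 1.0
time_s: 16.35
tool_pos: [0.453, 0.047, 0.0284]
tool_rot: [-180.0, 0.0, 12.5]
force: [-3.5, -0.7, 1.2]
grip_width: 0.0003
grasp_force: 1.6
time_s: 16.73
tool_pos: [0.4545, 0.0473, 0.0284]
tool_rot: [-180.0, 0.1, 12.5]
force: [-6.1, -1.1, 2.8]
grip_width: 0.0004
grasp_force: 2.7
0.45398475687278245 -0.05154065074112894 [-6.10611938 -1.10858676  2.78844525]
```

```bash

python3 -m jog '[{"dp":[0.1,0,0],"twist":0,"fingers":0},{"dp":[0.2,0,0],"twist":0,"fingers":0},{"dp":[0.2,0,0],"twist":0,"fingers":0}]'
python3 -m jog '[{"dp":[0.1,0,0],"twist":0,"fingers":0},{"dp":[0.2,0,0],"twist":0,"fingers":0},{"dp":[0.2,0,0],"twist":0,"fingers":0}]'
python3 - <<'E'
from h import *
o=env.get_obs();print(o['tool_pos'][:2]@[.9766,.215],o['tool_pos'][:2]@[-.215,.9766],o['force'])
c=shot('wrist','w6'); P=cloud(c)
t=shot('top','top2'); P2=cloud(t); b=shot('scene','scene2')
for n,cc,Q in (('w',c,P),('t',t,P2)):
    H,S,V=cv2.split(cv2.cvtColor(cc['pixels'],cv2.COLOR_BGR2HSV)); z=Q[...,2]
    m=(H>100)&(H<125)&(S>150)&(abs(z-.102)<.006)&(Q[...,1]>-.1); X=Q[m][:,:2]@[.9766,.215]
    if m.sum(): print(n,m.sum(),z[m].mean(),np.percentile(X,[2,98]))
A=cv2.resize(c['pixels'][0:270],(790,416)); B=cv2.resize(b['pixels'][140:220,140:290],(340,181)); C=cv2.resize(t['pixels'][155:235,120:275],(350,181))
w=np.zeros((600,790,3),np.uint8); w[:416]=A; w[416:597,:340]=B; w[416:597,340:690]=C; cv2.imwrite('pics/w6b.png',w)
E
```

```text
time_s: 17.1
tool_pos: [0.4556, 0.0475, 0.0282]
tool_rot: [-180.0, 0.2, 12.5]
force: [-7.5, -1.3, 5.3]
grip_width: 0.0004
grasp_force: 3.6
time_s: 17.48
tool_pos: [0.4569, 0.0478, 0.0281]
tool_rot: [-180.0, 0.3, 12.5]
force: [-8.9, -1.3, 6.9]
grip_width: 0.0004
grasp_force: 4.5
0.4564489328731856 -0.051563614320148936 [-8.94015791 -1.31719947  6.90179513]
w 5635 0.10219544160201503 [0.51125353 0.52452075]
```

View pics/w6b.png

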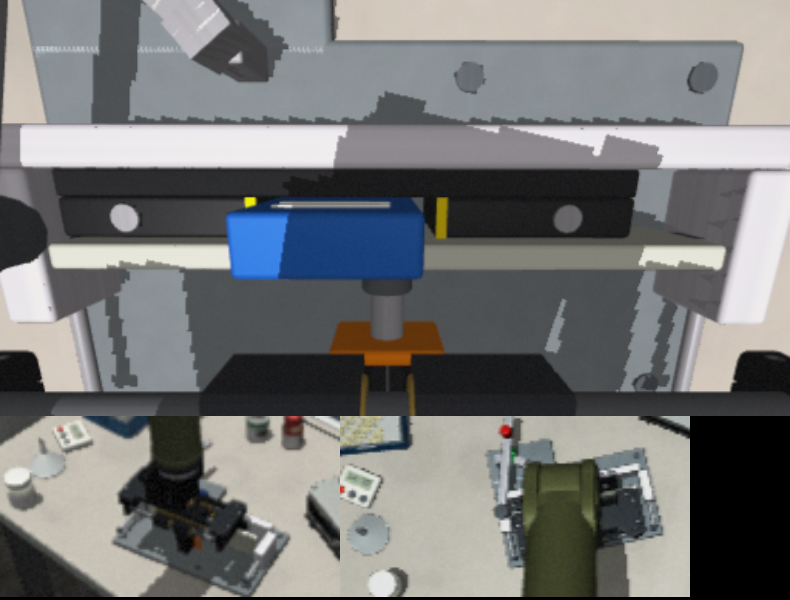

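The block now fills the recess back to the rail face (x 0.511–0.5245, top 0.102). The tile is against it and the lever is still over the green notch. I press a little more, then hold.

```bash

python3 -m jog '[{"dp":[0.1,0,0],"twist":0,"fingers":0},{"dp":[0.2,0,0],"twist":0,"fingers":0},{"dp":[0.2,0,0],"twist":0,"fingers":0},{"dp":[0.2,0,0],"twist":0,"fingers":0},{"dp":[0.2,0,0],"twist":0,"fingers":0}]'
python3 - <<'E'
from h import *
a=np.array([.9766,.215]); n=0
P=cloud(load('w6')); z=P[...,2]; t=(abs(z-.058)<.002); X=P[t][:,:2]@a; Y=P[t][:,:2]@[-.215,.9766]
for lo,hi in [(-.12,-.09),(-.09,-.07),(0,.03)]:
    k=(Y>lo)&(Y<hi)&(X<.515)&(X>.49); print(lo,k.sum(),np.percentile(X[k],[3,97]).round(4))
E
```

```text
time_s: 18.25
tool_pos: [0.458, 0.0481, 0.028]
tool_rot: [-180.0, 0.4, 12.5]
force: [-10.9, -2.6, 8.6]
grip_width: 0.0004
grasp_force: 5.5
-0.12 1384 [0.503  0.5148]
-0.09 929 [0.5031 0.5148]
0 1408 [0.503  0.5148]
```

```bash
python3 -c "
from cell import env
print(env.sign_off())"
```

```text
the job is handed in; nothing more can be done
None
```

The job is handed in at 18 s on the robot's clock: lever in the green notch (measured 1.26 rad, 1.25 wanted), block upright and fully down in the recess, tile flush against it and held there at about 11 N, and the vials and jar never touched.

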